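Sort the card decks back into their trays

TASK

Put the card decks away in the game box: the red, blue and yellow deck cases must each end up standing upright and fully down in the tray of their own colour. One case is out on the board and one or both of the others are in wrong trays, so look first and work out the order, since a tray holds only one case. Leave the pawns, the sand timer and the mug where they stand.

Things in the scene. Friction and masses are not known exactly. Their poses are not given: they have to be found in the camera images.
- deck_yellow_c (a point): Centre of the yellow deck case, a closed rigid yellow plastic card case standing on its long edge: 92 mm along its x, 26 mm thick along its y, 68 mm high along its z (up); this point is half-way up, 34 mm above its underside and 34 mm below its top. A thin black seam round it and a white panel on each big face. Loose, 0.08 to 0.18 kg.
- deck_red_c (a point): Centre of the red deck case, a closed rigid red plastic card case standing on its long edge: 92 mm along its x, 26 mm thick along its y, 68 mm high along its z (up); this point is half-way up, 34 mm above its underside and 34 mm below its top. A thin black seam round it and a white panel on each big face. Loose, 0.08 to 0.18 kg.
- deck_blue_c (a point): Centre of the blue deck case, a closed rigid blue plastic card case standing on its long edge: 92 mm along its x, 26 mm thick along its y, 68 mm high along its z (up); this point is half-way up, 34 mm above its underside and 34 mm below its top. A thin black seam round it and a white panel on each big face. Loose, 0.08 to 0.18 kg.
- tray_yellow_bay (a point): Centre of the bay floor of the yellow tray (fixed, open top, yellow walls, grey floor). Bay 100 mm along its x, 32 mm along its y, 24 mm deep: one deck case fits, standing, either way round; seated, its centre is 34 mm above this point. Floor 12 mm and wall tops 36 mm above the table; long walls 13 mm, end walls 8 mm thick.
- tray_red_bay (a point): Centre of the bay floor of the red tray (fixed, open top, red walls, grey floor). Bay 100 mm along its x, 32 mm along its y, 24 mm deep: one deck case fits, standing, either way round; seated, its centre is 34 mm above this point. Floor 12 mm and wall tops 36 mm above the table; long walls 13 mm, end walls 8 mm thick.
- tray_blue_bay (a point): Centre of the bay floor of the blue tray (fixed, open top, blue walls, grey floor). Bay 100 mm along its x, 32 mm along its y, 24 mm deep: one deck case fits, standing, either way round; seated, its centre is 34 mm above this point. Floor 12 mm and wall tops 36 mm above the table; long walls 13 mm, end walls 8 mm thick.
- box: Dark open game box, fixed, 240 x 240 mm, walls 26 mm high, origin at the centre of its underside. The three trays stand side by side along its y, 60 mm between centres, in an order that changes, 40 mm from its centre towards -x, parallel to it. Dice and tile stacks up to 25 mm high lie fixed in its +x part. A thin white slip lies in the free bay: leave it, it takes no room.
- board: Flat game board, fixed, 420 mm along its x, 320 mm along its y, 4 mm thick, origin at the centre of its underside. A deck case, two pawns and the sand timer stand on it.
- pawn_a: Bystander: brown wooden pawn, 28 mm across the foot, 56 mm high, loose; origin at the centre of its underside.
- pawn_b: Bystander: black pawn, 28 mm across the foot, 56 mm high, loose; origin at the centre of its underside.
- timer: Bystander: sand timer with dark wooden ends, 52 mm across, 90 mm high, loose; origin at the centre of its underside.
- mug: Bystander: pale grey-white mug, about 76 mm across plus a handle towards its +y, 88 mm high, loose, on the table beside the box; origin at the centre of its underside.
Mind the look-alikes: they are no part of the job. Leave any green or turquoise look-alike of the part that bears tray_blue_bay alone.

How it is judged:
At the end, for the whole second after the job is handed in: Each of the three deck cases stands in the tray of its own colour: its centre within 9 mm horizontally of the bay's centre and 30 to 38 mm above the bay floor, upright within 0.1 rad, at rest (slower than 20 mm/s) (horizontal distance between deck_yellow_c and tray_yellow_bay below 0.009 m and z of deck_yellow_c in the frame of tray_yellow_bay between 0.03 and 0.038 m and angle between each of deck_yellow_c, deck_red_c, deck_blue_c's own z axis and vertical below 0.1 rad and linear speed of each of deck_yellow, deck_red, deck_blue below 0.02 m/s and horizontal distance between deck_red_c and tray_red_bay below 0.009 m and z of deck_red_c in the frame of tray_red_bay between 0.03 and 0.038 m and horizontal distance between deck_blue_c and tray_blue_bay below 0.009 m and z of deck_blue_c in the frame of tray_blue_bay between 0.03 and 0.038 m); the robot touches nothing.
It fails at once if the brown pawn is moved more than 20 mm or knocked over (distance of pawn_a from where it was at the start of the episode above 0.02 m or angle between pawn_a's own z axis and vertical above 0.5 rad).
It fails at once if the black pawn is moved more than 20 mm or knocked over (distance of pawn_b from where it was at the start of the episode above 0.02 m or angle between pawn_b's own z axis and vertical above 0.5 rad).
It fails at once if the sand timer is moved more than 20 mm or knocked over (distance of timer from where it was at the start of the episode above 0.02 m or angle between timer's own z axis and vertical above 0.5 rad).
It fails at once if the mug is moved more than 20 mm or knocked over (distance of mug from where it was at the start of the episode above 0.02 m or angle between mug's own z axis and vertical above 0.5 rad).
It also fails if it takes over 72 s, if anything falls off the work surface, if the arm or the gripper's body presses on something with over 40 N, if the wrist force passes 120 N, or if a joint passes its speed limit or range.

ROBOT

A 6-joint arm with a two-finger parallel gripper is mounted at the origin on the work surface. World frame = base frame: x ahead of the robot, y to its left, z up, the work surface at z = 0. Lengths are in m, angles in rad, forces in N, time in s.
With the tool pointing down it reaches from about 0.4 to 0.825 m from the base axis. Payload 7 kg.
Tool frame: the origin (TCP) lies at the centre of the arm's flange, where the gripper is bolted on; the fingertips stand 178 mm ahead of it and the grasp point (between the pads) lies 159 mm ahead of it; z points along the fingers, y is the direction in which the jaws open and shut (so a half turn about z gives the same grasp; the last joint's range is limited). The gripper opens to 88 mm and grips with 3 to 60 N. Pads are 19 mm wide; open, the fingers measure 130 mm over their backs; the gripper's body (78 mm by 193 mm) begins 47 mm behind the grasp point.
Start: joints at [-1.049, 0.359, 0.012, 0, -1.224, -0.288], TCP at [0.156, -0.657, 0.405] pointing down, gripper open.
Joint ranges: [-3.07, 3.07], [-1.43, 2.12], [-1.02, 1.25], [-3.03, 1.67], [-3.05, -0], [-3.03, 3.03]. Speed limits (rad/s): [2.39, 2.39, 3.01, 3.14, 3.14, 3.14].

INTERFACE

Orientations are given as [roll, pitch, yaw] about the fixed x, y, z axes, in that order (R = Rz(yaw) Ry(pitch) Rx(roll)).
In Python, from station import arm gives the robot as it stands.
- The arm moves only by the shell command python3 -m handwheel 'ROWS' [OPENING] [FORCE]. ROWS is JSON, a list of rows, each a list of 4 numbers: the shift along the world's x, y, z in cm, then the turn about the world's z in rad. In form: [[dx, dy, dz, yaw], ...]. A call has 1 to 20 rows; each row shifts and turns the commanded pose from where the row before left it; what a row does not reach is not made up. A row lasts 1/10 s, in which the tool goes at most 50 mm and 8.59 degrees, less where a joint would pass 70% of its speed; a pose out of reach is approached as far as the arm can. A call is refused whole if a number of a shift passes 5 or a number of a turn 0.15, either way. A call with a gripper value outside its range is refused whole. OPENING is the closure, from 0 (fully open) to 1 (shut), set as the call begins (- or left out, the last holds). The fingers move at their own pace and stop on an object; FORCE is the grip in N (left out, the last holds). Time passes only in rows, so rows that do not move let the fingers close. It gives the time, the measured TCP pose, the force and the opening at its end, in the units of the state.
- arm.get_state(): the state, without advancing time (a new reading comes with each control period).
- arm.grab_frame(name): name is "side" or "top" or "wrist"; returns a dict with "image" (480x640x3 uint8, red, green, blue), "depth" (480x640 float32, m along the optical axis (not along the pixel's ray), 0 where there is no reading), "vfov" (degrees; the focal length in pixels is half the picture's height over the tangent of half this angle, whatever the lens; pixels are square), "cx", "cy" (the principal point, pixels), "rvec" (rotation vector, rad) and "tvec" (3), from world to camera coordinates, as OpenCV has them. Camera axes: x right, y down, z forward; pixel columns grow to the right and rows downward; lengths in m; the calibration is good to about 2 mm. A picture is of the moment at which its call begins.
- arm.job_done(): hands the job in, once; it reports no verdict.
The state is a dict: "t": time; "q": joint angles; "qd": joint speeds; "joint_efforts": joint torques, N m; "eef_pos": TCP position; "ee_rot": TCP orientation; "force": force on the tool from outside, world axes, zero at the start; "moment": the same for the moment, N m; "width": finger opening in m.
Only numpy, scipy, OpenCV 4.12 (cv2) and the standard library are available. Lean on these libraries where they do the work, as an engineer would, in place of code of your own. Each camera call takes 0.05 s, during which the arm holds its last target.

## Working session

There is one attempt and no reset: what is moved stays moved. The work goes in short steps, Python scripts to look and compute and a shell command to move; the robot and the scene stay as the last step left them, time stands still between calls to the robot, and variables do not carry over. Pictures are saved under pics/ and viewed, and the job is handed in when it is done.

```bash
mkdir -p pics; ls; cat > h.py <<'E'
import numpy as np, cv2
from station import arm
def grab(n,save=None):
    f=arm.grab_frame(n)
    if save: cv2.imwrite(f'pics/{save}.png',f['image'][:,:,::-1])
    return f
def world(f):
    d=f['depth'];H,W=d.shape
    F=H/2/np.tan(np.radians(f['vfov'])/2)
    u,v=np.meshgrid(np.arange(W),np.arange(H))
    P=np.stack([(u-f['cx'])/F*d,(v-f['cy'])/F*d,d],-1)
    R=cv2.Rodrigues(np.array(f['rvec'],float))[0]
    w=(P-np.array(f['tvec']).reshape(3))@R
    w[d<=0]=np.nan
    return w
E
python3 - <<'E'
from h import *
import pickle
D={}
for n in ['top','side','wrist']:
    D[n]=grab(n,n+'0')
    print(n,D[n]['vfov'],D[n]['tvec'])
pickle.dump(D,open('f0.pkl','wb'))
s=arm.get_state();print(s['t'],s['eef_pos'],s['ee_rot'],s['width'])
E
```

```text
pics
top 45.21487984106578 [0.10923407 0.52281264 1.38994171]
side 49.95451537184253 [-0.51498193  0.13016662  1.15741138]
wrist 66.0246290385908 [ 0.67292562 -0.0316937   0.38944014]
0.15 [ 0.15636703 -0.65650126  0.40393967] [ 3.14031031e+00 -1.49297393e-04 -2.90781989e+00] 0.08765068258683115
```

View pics/top0.png

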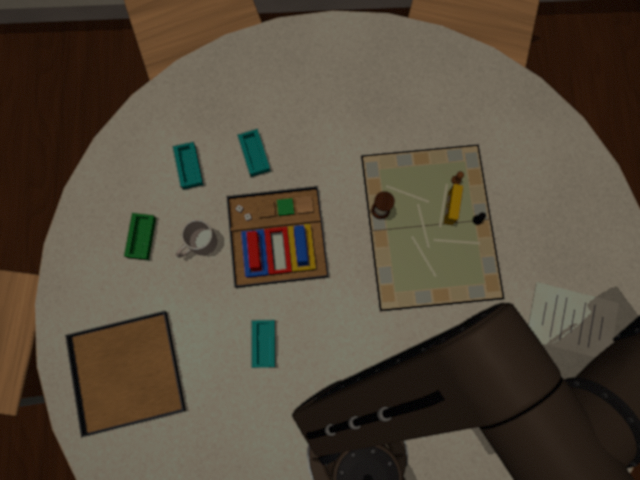

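View pics/side0.png

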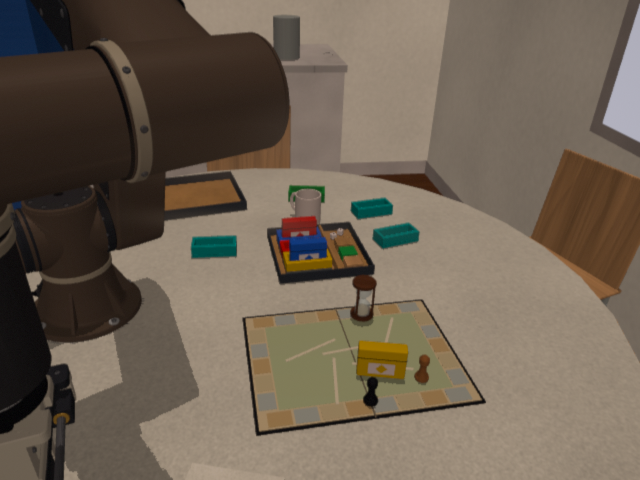

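The top view shows the blue tray (~258,252) holding the red case, the red tray (~278,252) empty with the slip, and the yellow tray (~302,250) holding the blue case. The yellow case is on the board (~455,203). So the order is red, blue, yellow. The look-alikes are turquoise at (188,165), (254,152) and (264,343), plus green at (141,236); only the blue tray inside the box fits. I'll confirm with a crop and measure.

```bash
python3 - <<'E'
from h import *
import pickle
D=pickle.load(open('f0.pkl','rb'))
im=D['top']['image'][:,:,::-1]
a=cv2.resize(im[180:300,220:340],(480,480),interpolation=cv2.INTER_CUBIC)
b=cv2.resize(im[160:240,360:500][:, 10:],(780//2+10,240),interpolation=cv2.INTER_CUBIC)
c=np.zeros((480,800,3),np.uint8);c[:,:480]=a;c[:240,480:800]=cv2.resize(im[150:240,370:490],(320,240));
si=D['side']['image'][:,:,::-1];c[240:,480:]=cv2.resize(si[200:290,260:380],(320,240))
cv2.imwrite('pics/crop0.png',np.clip(c*1.5,0,255).astype(np.uint8))
for n in ['top','side']:
    f=D[n];w=world(f);hsv=cv2.cvtColor(f['image'],cv2.COLOR_RGB2HSV)
    R=cv2.Rodrigues(np.array(f['rvec'],float))[0];print(n,'cam',-R.T@np.array(f['tvec']).reshape(3))
    def rep(nm,m):
        p=w[m];
        if len(p)<10: print(nm,len(p));return
        (cx,cy),(a,b),th=cv2.minAreaRect((p[:,:2]*1000).astype(np.float32))
        print(nm,len(p),'c',round(cx,1),round(cy,1),'sz',round(a,1),round(b,1),'ang',round(th,1),'z',np.nanpercentile(p[:,2],[5,50,95]).round(4))
    h,s,v=[hsv[...,i] for i in range(3)]
    ok=~np.isnan(w[...,0])&(s>120)
    z=w[...,2]
    inb=(w[...,0]>.3)
    col={'red':(h<6)|(h>172),'blue':(h>105)&(h<130),'yel':(h>18)&(h<32)&(s>160)}
    for k,m in col.items():
        rep(k+' case top',ok&m&(z>.074)&(z<.095)&inb&(v>50))
        rep(k+' tray top',ok&m&(z>.028)&(z<.042)&inb&(v>50))
    print([ (np.round(x,3)) for x in []])
E
```

```text
top cam [0.22687774 0.09365838 1.46865847]
red case top 336 c 503.8 231.7 sz 91.2 23.7 ang 3.9 z [0.0756 0.0799 0.0847]
red tray top 477 c 506.8 189.0 sz 116.5 88.2 ang 3.1 z [0.0308 0.0356 0.0406]
blue case top 320 c 511.9 114.2 sz 88.5 23.1 ang 3.3 z [0.0752 0.0799 0.0848]
blue tray top 408 c 502.2 232.2 sz 114.0 55.4 ang 5.0 z [0.0309 0.0358 0.0405]
yel case top 88 c 604.7 -277.5 sz 24.4 89.5 ang 75.3 z [0.0742 0.0753 0.0791]
yel tray top 502 c 544.0 -68.3 sz 121.2 438.4 ang 10.0 z [0.0303 0.0359 0.0403]
[]
side cam [ 0.36423141 -0.98718332  0.71732519]
red case top 193 c 505.5 228.4 sz 90.8 29.7 ang 5.0 z [0.0751 0.0789 0.0814]
red tray top 122 c 482.8 203.3 sz 123.0 67.3 ang 43.8 z [0.0305 0.0358 0.0408]
blue case top 243 c 513.7 111.5 sz 90.0 33.1 ang 2.5 z [0.0748 0.0788 0.0814]
blue tray top 183 c 506.5 173.7 sz 115.3 157.4 ang 2.4 z [0.0327 0.0357 0.0407]
yel case top 11 c 609.7 -284.8 sz 18.6 72.3 ang 78.2 z [0.0741 0.0745 0.0754]
yel tray top 436 c 547.7 -84.8 sz 119.5 465.8 ang 10.1 z [0.0289 0.0347 0.0407]
[]
```

View pics/crop0.png

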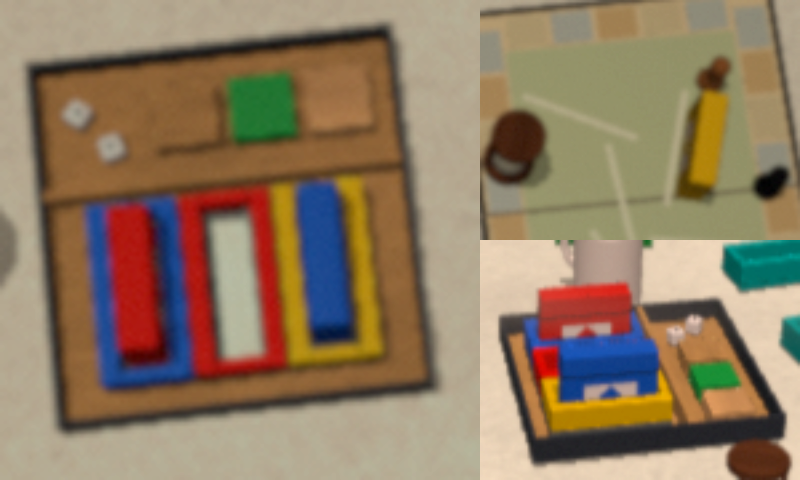

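View pics/wrist0.png

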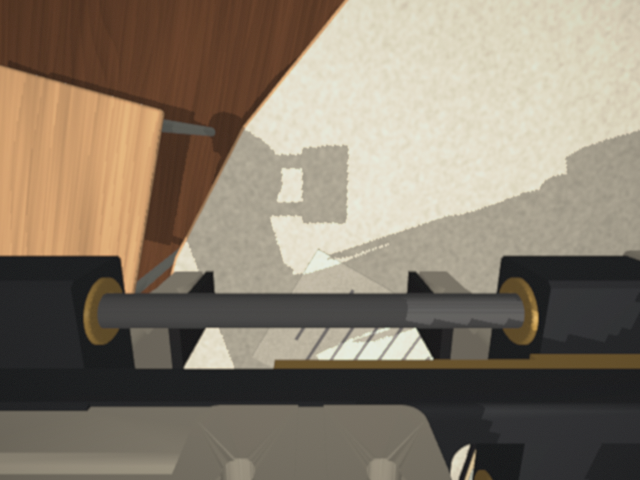

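```bash
cat >> h.py <<'E'
def ray(f,u,v,z):
    F=240/np.tan(np.radians(f['vfov'])/2)
    d=np.stack([(u-f['cx'])/F,(v-f['cy'])/F,np.ones_like(u,float)],-1)
    R=cv2.Rodrigues(np.array(f['rvec'],float))[0];t=np.array(f['tvec']).reshape(3)
    C=-R.T@t; dw=d@R
    return C+dw*((z-C[2])/dw[...,2])[...,None]
def rect(p):
    (cx,cy),(a,b),th=cv2.minAreaRect((p[:,:2]*1000).astype(np.float32))
    if a<b: a,b,th=b,a,th+90
    if th>90: th-=180
    return [round(x,1) for x in (cx,cy,a,b,th)]
def pcol(h,s,v,name):
    return {'red':((h<6)|(h>172))&(s>140),'blue':(h>105)&(h<130)&(s>110),'yel':(h>18)&(h<32)&(s>170)}[name]&(v>50)
def blobs(f,name,z,zr,reg,minn=30):
    """colour+height blob within region (x0,x1,y0,y1), pixels cast to plane z"""
    w=world(f);hsv=cv2.cvtColor(f['image'],cv2.COLOR_RGB2HSV)
    m=pcol(hsv[...,0],hsv[...,1],hsv[...,2],name)&(w[...,2]>zr[0])&(w[...,2]<zr[1])
    m&=(w[...,0]>reg[0])&(w[...,0]<reg[1])&(w[...,1]>reg[2])&(w[...,1]<reg[3])
    v,u=np.nonzero(m);return ray(f,u.astype(float),v.astype(float),z)
E
python3 - <<'E'
from h import *
import pickle
D=pickle.load(open('f0.pkl','rb'));f=D['top']
print('red case',rect(blobs(f,'red',.08,(.07,.1),(.4,.6,.18,.28))))
print('blue case',rect(blobs(f,'blue',.08,(.07,.1),(.4,.6,.06,.16))))
print('yel case',rect(blobs(f,'yel',.072,(.062,.1),(.5,.7,-.35,-.2))))
for c,r in [('blue',(.4,.6,.15,.3)),('red',(.4,.6,.1,.206)),('yel',(.4,.6,.04,.16))]:
    p=blobs(f,c,.036,(.026,.046),r);print(c,'tray',len(p),rect(p))
# full 3 tray outline
p=np.vstack([blobs(f,c,.036,(.026,.046),r) for c,r in [('blue',(.4,.6,.15,.3)),('red',(.4,.6,.1,.206)),('yel',(.4,.6,.04,.16))]])
print('all',rect(p))
w=world(f);h=f['image']
# things on board above 10mm
m=(w[...,2]>.02)&(w[...,0]>.4)&(w[...,0]<.75)&(w[...,1]<-.05)&(w[...,1]>-.42)
n,l,st,ce=cv2.connectedComponentsWithStats(m.astype(np.uint8))
for i in range(1,n):
    if st[i,4]>15:
        q=w[l==i];print(st[i],q.mean(0).round(3),q.min(0).round(3),q.max(0).round(3))
ws=world(D['side'])
for nm,(u,v,r) in {'black':(371,390,16),'brown':(423,368,16),'timer':(364,298,24)}.items():
    s=ws[v-r:v+r,u-r:u+r].reshape(-1,3);s=s[s[:,2]>.02];print(nm,np.percentile(s,[10,50,90],axis=0).round(3))
E
```

```text
red case [502.5, 231.0, 92.4, 24.0, 4.0]
blue case [511.5, 114.2, 89.4, 23.1, 3.4]
yel case [604.5, -276.5, 93.1, 27.7, -13.2]
blue tray 432 [502.5, 232.3, 116.3, 55.4, 4.2]
red tray 481 [507.1, 173.3, 116.7, 55.3, 4.2]
yel tray 480 [511.6, 114.0, 117.8, 57.2, 4.2]
all [507.5, 172.6, 174.9, 117.8, -86.0]
[453 171  11  11  77] [ 0.679 -0.299  0.045] [ 0.671 -0.31   0.02 ] [ 0.689 -0.291  0.063]
[443 184  20  40 538] [ 0.601 -0.274  0.063] [ 0.558 -0.3    0.02 ] [ 0.654 -0.255  0.084]
[372 191  23  24 402] [ 0.606 -0.095  0.085] [ 0.583 -0.121  0.021] [ 0.633 -0.07   0.102]
[475 212  11  10  72] [ 0.569 -0.344  0.049] [ 0.562 -0.354  0.02 ] [ 0.579 -0.335  0.064]
black [[ 0.563 -0.357  0.023]
 [ 0.569 -0.354  0.05 ]
 [ 0.575 -0.348  0.059]]
brown [[ 0.673 -0.312  0.023]
 [ 0.679 -0.308  0.049]
 [ 0.686 -0.302  0.059]]
timer [[ 0.592 -0.117  0.03 ]
 [ 0.608 -0.109  0.076]
 [ 0.628 -0.089  0.094]]
```

```bash
python3 -m handwheel '[[3,3,0,-0.016],[3,3,0,-0.016],[3,3,0,-0.016],[3,3,0,-0.016],[3,3,0,-0.016],[3,3,0,-0.016],[3,3,0,-0.016],[3,3,0,-0.016],[3,3,0,-0.016],[3,3,0,-0.016],[0.3,4,0,0],[0.3,4,0,0],[0.3,4,0,0],[0.3,4,0,0],[0.3,4,0,0],[0.3,4,0,0],[0.3,4,0,0],[0.3,4,0,0],[0.3,4,0,0],[0.3,4,0,0]]' 0.3 20
```

```text
t: 2.15
eef_pos: [0.486, 0.045, 0.4048]
ee_rot: [3.141, 0.0, -3.068]
force: [1.0, -0.1, -0.1]
width: 0.0609
```

```bash
python3 -m handwheel '[[0.4,4,0,0],[0.4,4,0,0],[0.4,4,0,0],[0.4,4,0,0],[0.05,2.65,0,0],[0,0,0,0],[0,0,0,0],[0,0,0,0]]'; python3 - <<'E'
from h import *
f=grab('wrist','w1')
print(arm.get_state()['eef_pos'])
print('red',rect(blobs(f,'red',.08,(.06,.1),(.4,.6,.18,.28))))
for c,r in [('blue',(.4,.6,.15,.3)),('red',(.4,.6,.1,.2)),('yel',(.4,.6,.04,.16))]:
    p=blobs(f,c,.036,(.026,.044),r);print(c,'tray',len(p),len(p) and rect(p))
E
```

```text
t: 2.95
eef_pos: [0.5027, 0.2293, 0.4045]
ee_rot: [-3.141, -0.0, -3.068]
force: [-0.6, -0.7, 0.5]
width: 0.0615
[0.50276121 0.2290522  0.40468138]
red [502.4, 234.5, 92.0, 25.2, 4.7]
blue tray 3391 [503.7, 235.4, 114.8, 57.4, 4.2]
red tray 3371 [507.6, 174.7, 116.2, 55.8, 3.1]
yel tray 2205 [512.3, 117.1, 114.8, 58.4, 4.2]
```

View pics/w1.png

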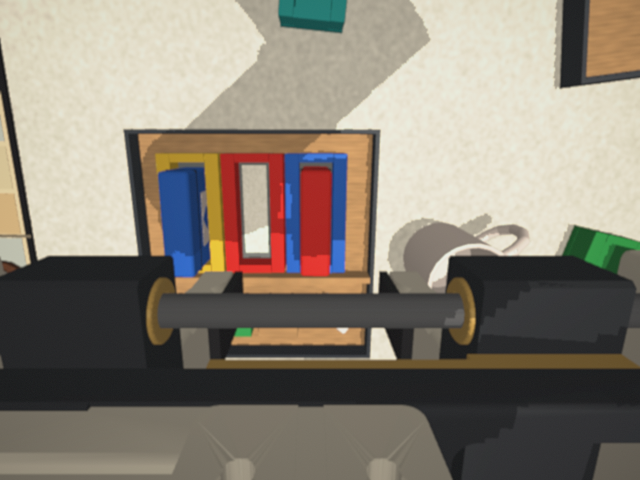

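The wrist view agrees with the top view to ~3 mm: red case (315,220) in the blue tray, and the free red tray (255,210). The mug (430,250) is close to the outer finger, so I'll check its clearance.

```bash
python3 - <<'E'
from h import *
import pickle
D=pickle.load(open('f0.pkl','rb'))
for f in (D['top'],D['side']):
    w=world(f);m=(w[...,2]>.02)&(w[...,0]>.42)&(w[...,0]<.66)&(w[...,1]>.275)&(w[...,1]<.42)
    q=w[m];print(len(q),np.percentile(q,[1,50,99],axis=0).round(3))
E
python3 -m handwheel '[[0,0.2,-4,0],[0,0.2,-4,0],[0,0,-4,0],[0,0,-3,0],[0,0,0,0],[0,0,0,0],[0,0,0,0]]' 0.5 20
```

```text
859 [[0.427 0.278 0.021]
 [0.54  0.36  0.051]
 [0.657 0.418 0.092]]
857 [[0.431 0.279 0.021]
 [0.546 0.341 0.06 ]
 [0.657 0.416 0.089]]
t: 3.7
eef_pos: [0.5037, 0.2341, 0.2567]
ee_rot: [3.14, 0.003, -3.068]
force: [-0.3, 0.1, 0.4]
width: 0.0439
```

```bash
python3 -m handwheel '[[-0.1,-0.05,-2,0],[0,0,-1.7,0],[0,0,0,0],[0,0,0,0]]'; python3 -m handwheel '[[0,0,0,0],[0,0,0,0],[0,0,0,0],[0,0,0,0],[0,0,0,0],[0,0,0,0]]' 1 20;python3 - <<'E'
from h import *
grab('wrist','w2');grab('side','s2');print(arm.get_state()['force'])
E
```

```text
t: 4.1
eef_pos: [0.5024, 0.2337, 0.2192]
ee_rot: [3.141, 0.002, -3.068]
force: [-0.3, 0.6, 0.4]
width: 0.0441
t: 4.7
eef_pos: [0.5021, 0.2336, 0.2185]
ee_rot: [3.141, 0.001, -3.067]
force: [-1.3, -0.8, 6.0]
width: 0.026
[-1.66841203  0.09237018  6.50300396]
```

View pics/w2.png

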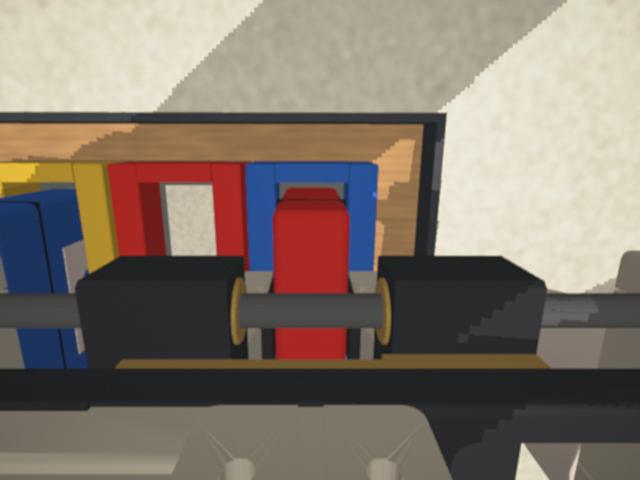

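```bash
python3 -m handwheel '[[0,0,1.5,0],[0,0,2,0],[0,0,1.5,0],[0.15,-2,0,0],[0.15,-2,0,0],[0.15,-1.98,0,0],[0,0,0,0],[0,0,0,0],[0,0,0,0]]';python3 - <<'E'
from h import *
f=grab('wrist','w3');grab('side','s3');print(arm.get_state()['eef_pos'])
E
```

```text
t: 5.7
eef_pos: [0.5064, 0.1737, 0.2674]
ee_rot: [-3.142, -0.0, -3.068]
force: [0.2, -0.4, -1.0]
width: 0.0259
[0.5063502  0.17397757 0.26749848]
```

View pics/w3.png

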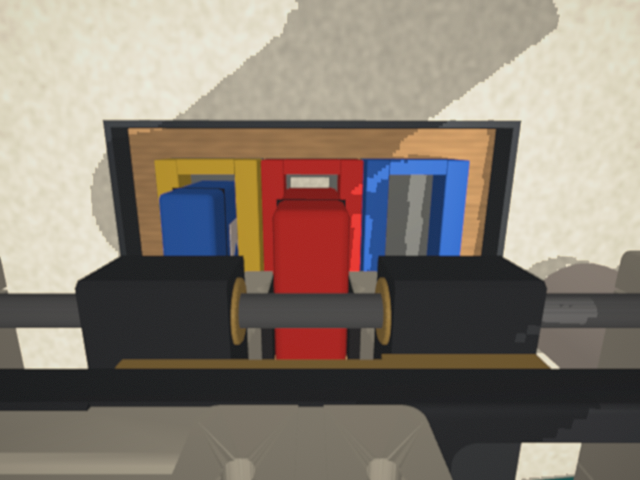

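View pics/s3.png

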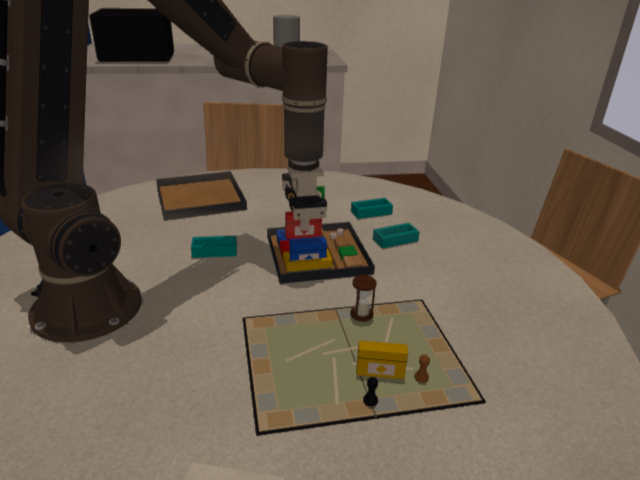

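The red case (312) is centred over the red bay (287-337). Lowering.

```bash
python3 -m handwheel '[[0,0,-1.5,0],[0,0,-1.5,0],[0,0,-1,0],[0,0,-0.7,0],[0,0,0,0]]'
```

```text
t: 6.3
eef_pos: [0.5061, 0.1736, 0.2198]
ee_rot: [-3.141, -0.001, -3.067]
force: [-0.1, 1.3, -1.0]
width: 0.026
```

```bash
python3 -m handwheel '[[0,0,-0.1,0],[0,0,0,0]]'; python3 -m handwheel '[[0,0,0,0],[0,0,0,0],[0,0,0,0],[0,0,2,0],[0,0,3,0],[0,0,3,0],[0,0,2,0],[0,0,0,0],[0,0,0,0]]' 0.56; python3 - <<'E'
from h import *
f=grab('wrist','w4')
print(arm.get_state()['eef_pos'])
for c,r in [('red',(.4,.6,.12,.23)),('blue',(.4,.6,.06,.17))]:
    p=blobs(f,c,.08,(.06,.1),r);print(c,'case',len(p),rect(p))
for c,r in [('blue',(.4,.6,.15,.3)),('red',(.4,.6,.1,.25)),('yel',(.4,.6,.04,.16))]:
    p=blobs(f,c,.036,(.026,.044),r);print(c,'tray',len(p),len(p) and rect(p))
E
```

```text
t: 6.5
eef_pos: [0.5066, 0.1738, 0.2201]
ee_rot: [3.141, 0.001, -3.068]
force: [-0.5, -0.6, -2.5]
width: 0.0259
t: 7.4
eef_pos: [0.5062, 0.1735, 0.3201]
ee_rot: [3.141, 0.001, -3.068]
force: [0.3, -0.1, -0.8]
width: 0.0384
[0.50606955 0.17339236 0.31932367]
red case 4777 [496.9, 174.8, 72.8, 25.6, 4.2]
blue case 3971 [498.5, 119.1, 66.9, 28.8, 3.3]
blue tray 4755 [496.4, 234.0, 101.9, 58.4, 4.2]
red tray 5486 [500.7, 175.2, 101.9, 57.6, 4.1]
yel tray 3497 [505.0, 116.2, 101.9, 58.7, 4.1]
```

View pics/w4.png

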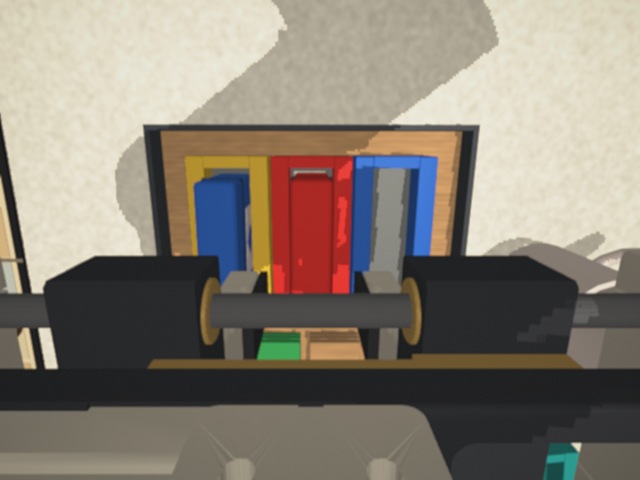

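```bash
python3 -m handwheel '[[0.2,-3,0,0],[0.25,-3,0,0],[0,0,0,0],[0,0,0,0],[0,0,-2,0],[0,0,0,0],[0,0,0,0]]'; python3 - <<'E'
from h import *
f=grab('wrist','w5')
print(arm.get_state()['eef_pos'])
E
```

```text
t: 8.15
eef_pos: [0.5108, 0.1141, 0.2993]
ee_rot: [-3.141, -0.001, -3.067]
force: [0.0, -0.3, 1.6]
width: 0.0388
[0.51101842 0.11411822 0.29980879]
```

View pics/w5.png

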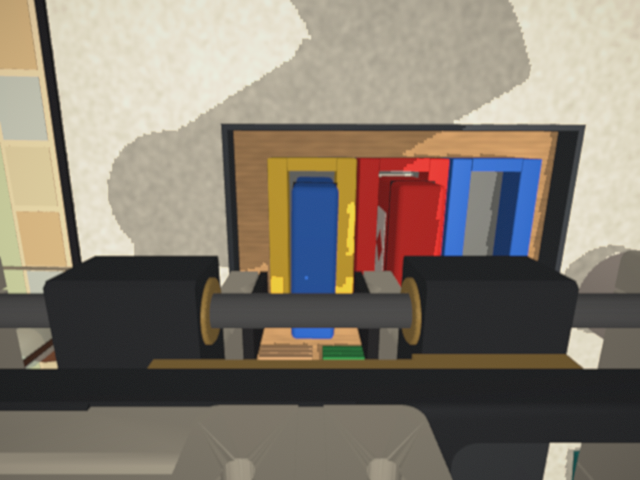

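The blue case (315,255) is centred between the fingers. Descending.

```bash
python3 -m handwheel '[[0,0,-3,0],[0,0,-3,0],[0,0,-2,0],[0,0,0,0],[0,0,0,0]]'; python3 -m handwheel '[[0,0,0,0],[0,0,0,0],[0,0,0,0],[0,0,0,0],[0,0,0,0],[0,0,0,0]]' 1 20
```

```text
t: 8.7
eef_pos: [0.5113, 0.114, 0.2204]
ee_rot: [-3.141, 0.0, -3.067]
force: [0.4, 0.0, 0.0]
width: 0.039
t: 9.3
eef_pos: [0.5114, 0.114, 0.221]
ee_rot: [3.141, 0.002, -3.067]
force: [-0.9, 0.4, 6.2]
width: 0.0258
```

```bash
python3 -m handwheel '[[0,0,2,0],[0,0,3,0],[0,0,3,0],[0,0,2,0],[0,0,0,0],[-0.22,3,0,0],[-0.22,3,0,0],[-0.22,3,0,0],[-0.22,2.96,0,0],[0,0,0,0],[0,0,0,0],[0,0,-3,0],[0,0,-2,0],[0,0,0,0],[0,0,0,0]]';python3 - <<'E'
from h import *
f=grab('wrist','w6');print(arm.get_state()['eef_pos'])
E
```

```text
t: 10.8
eef_pos: [0.5022, 0.2325, 0.2697]
ee_rot: [-3.141, -0.001, -3.068]
force: [0.0, 0.4, -1.1]
width: 0.026
[0.50247058 0.23286873 0.27046059]
```

View pics/w6.png

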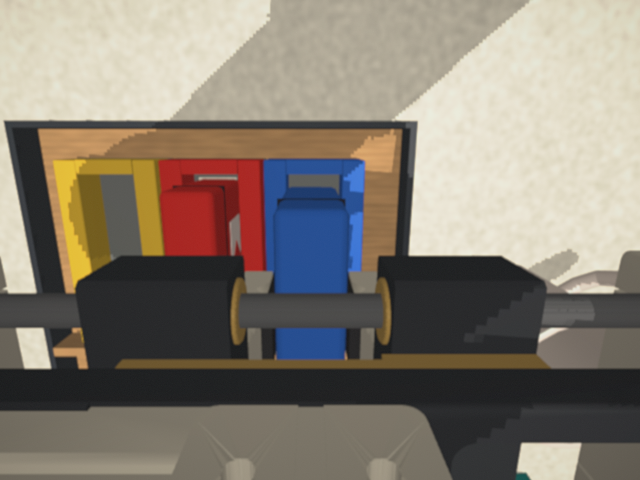

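The blue case (312) is about 1 mm short of the blue bay centre (314). I'll correct +1 mm and lower.

```bash
python3 -m handwheel '[[0,0.1,-1.5,0],[0,0,-1.5,0],[0,0,-1,0],[0,0,-0.8,0],[0,0,-0.1,0],[0,0,0,0],[0,0,0,0]]'
```

```text
t: 11.55
eef_pos: [0.5022, 0.2343, 0.2211]
ee_rot: [3.141, 0.0, -3.068]
force: [-0.1, -0.5, -1.5]
width: 0.0259
```

```bash
python3 -m handwheel '[[0,0,0,0],[0,0,0,0],[0,0,0,0],[0,0,2,0],[0,0,4,0],[0,0,4,0],[0,0,4,0],[0,0,0,0],[0,0,0,0]]' 0.56; python3 - <<'E'
from h import *
f=grab('wrist','w7');s=arm.get_state();print(s['eef_pos'],s['q'])
E
python3 -m handwheel '[[0.8,-4,0,-0.02],[0.8,-4,0,-0.02],[0.8,-4,0,-0.02],[0.8,-4,0,-0.02],[0.8,-4,0,-0.02],[0.8,-4,0,-0.02],[0.8,-4,0,-0.02],[0.8,-4,0,-0.02],[0.8,-4,0,-0.03],[0.8,-4,0,-0.03],[0.8,-4,0,-0.03],[0.8,-4,0,-0.03],[0.6,-3,0,-0.024],[0,0,0,0],[0,0,0,0],[0,0,0,0]]' 0.5;  python3 - <<'E'
from h import *
f=grab('wrist','w8');grab('top','t8');s=arm.get_state();print(s['eef_pos'],s['q'])
p=blobs(f,'yel',.072,(.06,.1),(.5,.7,-.35,-.2));print(len(p),rect(p))
E
```

```text
t: 12.45
eef_pos: [0.502, 0.2342, 0.3618]
ee_rot: [3.14, 0.002, -3.068]
force: [-0.4, -0.1, -0.8]
width: 0.039
[0.50174141 0.23397134 0.3604819 ] [ 7.89966200e-01  1.94092149e-01 -3.21556621e-01 -4.80168519e-04
 -1.05490267e+00 -2.28694709e+00]
t: 14.1
eef_pos: [0.6038, -0.2753, 0.3594]
ee_rot: [3.142, -0.002, 2.912]
force: [-0.1, 0.4, 0.5]
width: 0.0436
[ 0.60401106 -0.27489003  0.36032403] [-1.33929795e-01  3.69047023e-01 -7.60625255e-02 -1.39156383e-04
 -1.12629773e+00 -1.66579566e+00]
3767 [603.8, -276.8, 90.6, 24.0, -13.4]
```

View pics/w7.png

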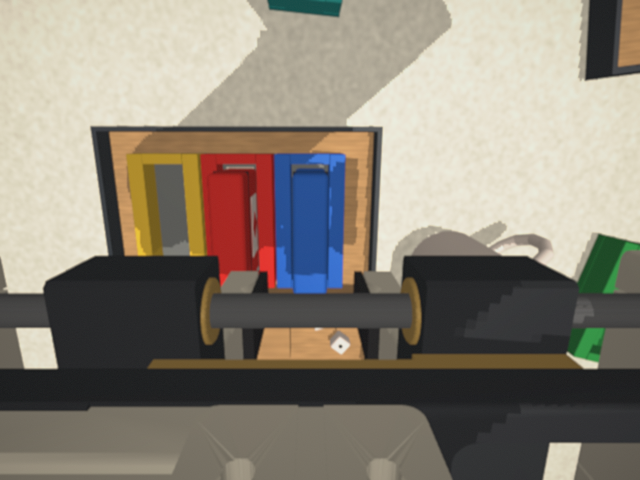

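View pics/w8.png

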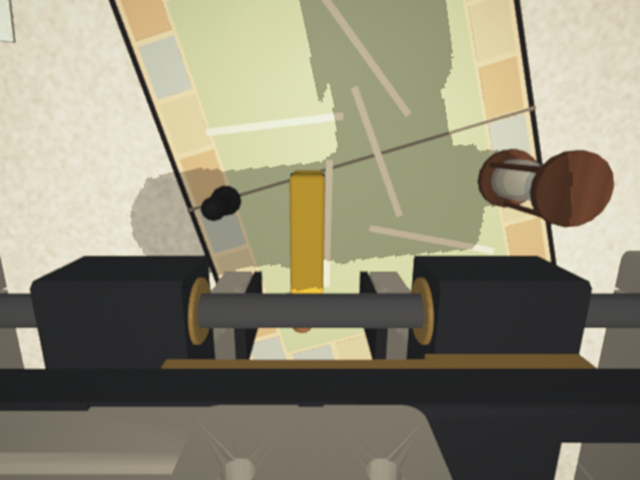

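The yellow case (307,235) lines up with the gripper. The black pawn (222,203) is ~24 mm clear of the finger's outside, and the brown pawn is behind the case end. Descending.

```bash
python3 -m handwheel '[[0,-0.15,-4,0],[0,0,-4,0],[0,0,-3,0],[0,0,-2,0],[0,0,-1.75,0],[0,0,0,0],[0,0,0,0],[0,0,0,0]]'; python3 -m handwheel '[[0,0,0,0],[0,0,0,0],[0,0,0,0],[0,0,0,0],[0,0,0,0],[0,0,0,0]]' 1 20; python3 -m handwheel '[[0,0,2,0],[0,0,4,0],[0,0,4,0],[0,0,0,0],[0,0,0,0]]'
```

```text
t: 15.0
eef_pos: [0.6047, -0.277, 0.2147]
ee_rot: [-3.141, 0.002, 2.912]
force: [-0.0, 0.5, 1.1]
width: 0.0437
t: 15.6
eef_pos: [0.6042, -0.2774, 0.2138]
ee_rot: [-3.141, 0.001, 2.911]
force: [-1.2, 1.8, 6.2]
width: 0.0259
t: 16.1
eef_pos: [0.604, -0.2773, 0.3139]
ee_rot: [3.141, 0.002, 2.911]
force: [-0.3, 0.6, -2.8]
width: 0.026
```

```bash
python3 -m handwheel '[[-1,0,4,0],[-1,2,0,0.03],[-1,4,0,0.03],[-1,4,0,0.03],[-1,4,0,0.03],[-1,4,0,0.03],[-1,4,0,0.03],[-1,4,0,0.03],[-1,4,0,0.03],[-0.3,4,0,0.03],[0,3,0,0.034],[0,2.1,0,0],[0,0,0,0],[0,0,0,0],[0,0,0,0]]'; python3 - <<'E'
from h import *
f=grab('wrist','w9');s=arm.get_state();print(s['eef_pos'],s['ee_rot'])
E
```

```text
t: 17.6
eef_pos: [0.5108, 0.113, 0.3522]
ee_rot: [-3.141, -0.002, -3.068]
force: [-1.0, -0.1, -1.5]
width: 0.0259
[0.51087233 0.11284996 0.35245938] [-3.14101124e+00 -1.33574782e-03 -3.06881048e+00]
```

View pics/w9.png

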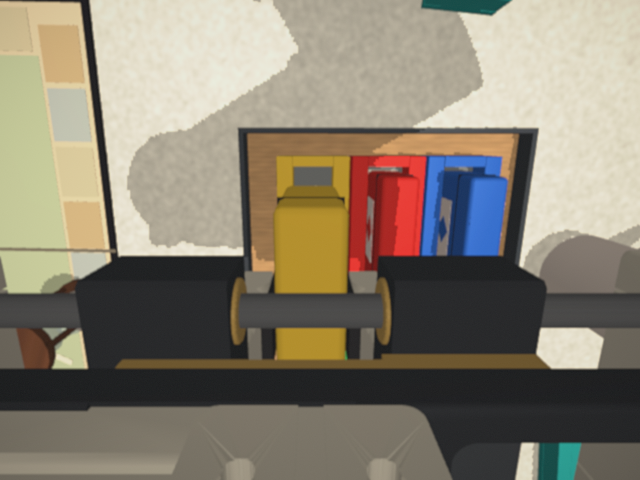

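```bash
python3 -m handwheel '[[0,0.1,-3,0],[0,0,-3,0],[0,0,-2.2,0],[0,0,0,0],[0,0,0,0]]'; python3 - <<'E'
from h import *
f=grab('wrist','w10');s=arm.get_state();print(s['eef_pos'],s['ee_rot'])
E
```

```text
t: 18.15
eef_pos: [0.5114, 0.1141, 0.2715]
ee_rot: [-3.141, -0.0, -3.069]
force: [0.9, 0.0, 0.1]
width: 0.0262
[0.51161412 0.11441857 0.27219889] [ 3.14144362e+00  1.10597174e-03 -3.06826974e+00]
```

View pics/w10.png

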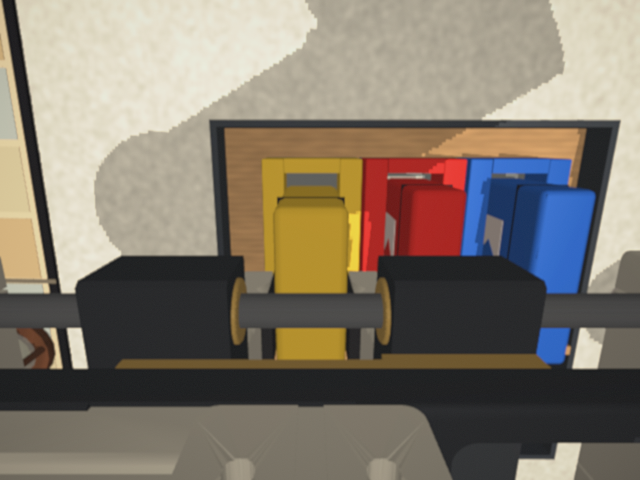

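The yellow case (311) is centred over its bay (285-340). Lowering.

```bash
python3 -m handwheel '[[0,0,-1.5,0],[0,0,-1.5,0],[0,0,-1.2,0],[0,0,-0.7,0],[0,0,-0.15,0],[0,0,0,0],[0,0,0,0]]'
```

```text
t: 18.9
eef_pos: [0.5113, 0.1148, 0.2215]
ee_rot: [3.141, 0.001, -3.068]
force: [-2.1, -0.6, 4.6]
width: 0.0258
```

```bash
python3 -m handwheel '[[0,0,0,0],[0,0,0,0],[0,0,0,0],[0,0,2,0],[0,0,4,0],[0,0,4,0],[0,0,4,0],[-1,0,2,0],[-3,-3,2,0],[-2,-5,0,0],[0,-5,0,0],[0,-5,0,0],[0,-5,0,0],[0,-5,0,0],[0,0,0,0],[0,0,0,0]]' 0.56; python3 - <<'E'
from h import *
f=grab('top','t11');g=grab('side','s11')
print(arm.get_state()['eef_pos'])
for n,F in (('top',f),('side',g)):
    w=world(F);hsv=cv2.cvtColor(F['image'],cv2.COLOR_RGB2HSV)
    for c,r in [('blue',(.4,.6,.19,.27)),('red',(.4,.6,.13,.21)),('yel',(.4,.6,.07,.15))]:
        q=blobs(F,c,.08,(.07,.1),r)
        m=pcol(hsv[...,0],hsv[...,1],hsv[...,2],c)&(w[...,2]>.07)&(w[...,2]<.1)&(w[...,0]>r[0])&(w[...,0]<r[1])&(w[...,1]>r[2])&(w[...,1]<r[3])
        print(n,c,rect(q),np.nanpercentile(w[m][:,2],[50,90]).round(4))
    for c,r in [('blue',(.4,.6,.15,.3)),('red',(.4,.6,.1,.25)),('yel',(.4,.6,.04,.16))]:
        p=blobs(F,c,.036,(.028,.044),r);print(n,c,'tray',len(p),len(p) and rect(p))
a=cv2.resize(f['image'][170:300,180:340],(400,325));b=cv2.resize(g['image'][190:290,260:380],(390,325))
cv2.imwrite('pics/end.png',np.hstack([a,b])[:,:,::-1])
E
```

```text
t: 20.5
eef_pos: [0.4521, -0.1631, 0.4003]
ee_rot: [3.141, -0.001, -3.072]
force: [-0.0, 0.6, -0.4]
width: 0.0387
[ 0.45246056 -0.1613223   0.40053599]
top blue [502.8, 233.7, 93.8, 26.3, 4.1] [0.0796 0.0835]
top red [507.3, 173.7, 93.3, 26.0, 3.8] [0.0796 0.0834]
top yel [511.6, 114.8, 93.7, 25.9, 4.3] [0.0795 0.0836]
top blue tray 450 [502.3, 232.2, 116.7, 55.2, 4.2]
top red tray 480 [506.9, 173.5, 116.8, 56.3, 4.8]
top yel tray 391 [511.9, 114.1, 117.4, 57.0, 4.3]
side blue [0.0, 0.0, 0.0, 0.0, 0.0] nan
side red [0.0, 0.0, 0.0, 0.0, 0.0] nan
side yel [513.7, 91.6, 92.3, 22.7, 8.2] [0.0758 0.0799]
side blue tray 29 [449.9, 222.6, 55.0, 8.1, 85.7]
side red tray 57 [460.1, 164.6, 51.3, 20.4, -85.1]
side yel tray 361 [512.6, 101.5, 117.5, 66.3, 1.9]
  return np.nanmean(a, axis, out=out, keepdims=keepdims)
```

View pics/end.png

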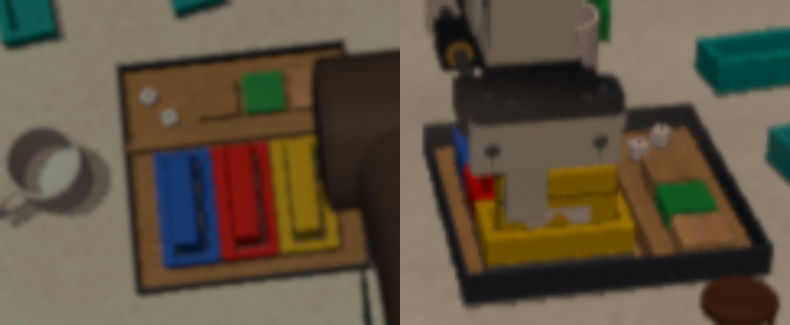

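View pics/s11.png

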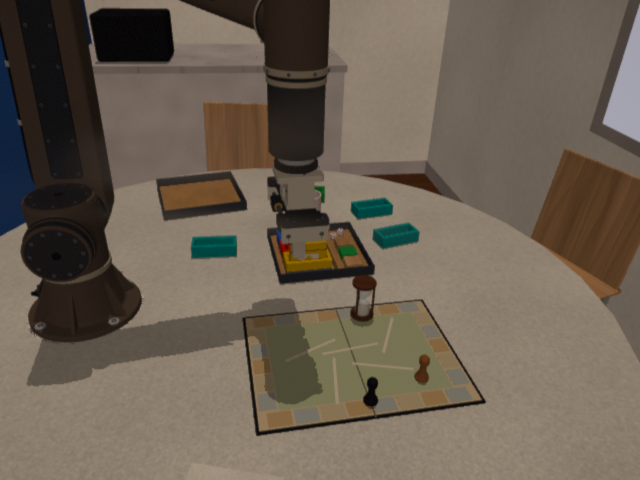

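The top view shows all three cases in their own trays, with tops at 0.080 m (so they are fully seated). Measured offsets are 1.6 mm or less and yaw matches. Both pawns, the timer and the mug stand where they were, and the arm is clear. Handing in.

```bash
python3 -c "
from station import arm
print(arm.job_done())"
```

```text
the job is handed in; nothing more can be done
None
```

All three deck cases are in the trays of their own colour, and the job is handed in at about 20.6 s of the 72 s allowed. The red case was in the blue tray and the blue case in the yellow tray. I moved red first, then blue, then yellow from the board.

- **Seating:** in the last top view the case centres were within about 1.6 mm of their trays. Their tops were at 80 mm, as they should be when seated.
- **Bystanders:** in the last pictures both pawns, the timer and the mug looked upright and where they started. I judged this by eye, without measuring.
- **Disagreements:** the top and wrist cameras differed by about 2–3 mm in y. In the last side picture the gripper hid the red and blue cases and part of the yellow one, so that view gave no second check. Seating rests on the top view and the smooth, low-force lowering of each case.

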